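# Pour smoking-wood lumps from a tilting carton

## Task

Move the yellow bowl onto the round dark plate in front of the carton stand. With the carton still upright, fold its spout right out (it has a red tab for this), then tip the carton forward until all five wood lumps have poured into the bowl, and let it swing back upright. Leave the spout open and the other things on the shelf where they are.

Things in the scene. Friction and masses are not known exactly. Their poses are not given: they have to be found in the camera images.
- pivot (a point): Point on the tilt axis of the carton stand, midway between its uprights, 170 mm above the table; place and turn vary, the stand is fixed. Axes belong to the stand, not the carton: z up, y = horizontal direction in which the carton tips and pours, x along the tilt axis. Uprights 6 mm thick at x = +-58 mm, 30 mm deep, up to 180 mm above the table.
- stand_base (a point): Middle of the dark steel base plate of the stand, 150 (x) x 125 (y) x 6 mm, at its top, 42 mm behind the pivot; it reaches from y = -105 to y = +20 mm of the pivot's frame. A rest bar runs under the carton, 106 mm above the table. Axes as the pivot's.
- carton_mid (a point): Middle of the waxed cardboard carton (green bands, closed lid), 90 wide (x) x 70 deep (y) x 150 mm high (z), walls 4 mm; turns with it. Carton upright, in the pivot's frame: front face at y = 0, back face at y = -70 mm, underside at z = -55 mm, lid top at z = +95 mm (265 mm above the table).
- carton (a joint): Tilt of the carton about the pivot axis, rad: 0 = upright on its rest, grows as the top goes forward (pivot +y), stop at 2.1 (120 degrees), where it pours best. A spring swings it back upright when let go, in about 2 s. Pushing on the back face 70 mm above the pivot takes 2 to 5 N; follow the face round to the stop.
- spout (a joint): Opening of the folding spout, rad: 0 = folded flush into the front face, 0.8 = fully out (stop); starts at 0 to 0.12. Stays where left; needs about 1 N at the tab. Its hinge is parallel to the tilt axis; carton upright, it lies at y = -2, z = +30 mm in the pivot's frame. The flap is 82 mm wide, 65 mm long from the hinge, 4 mm thick, with side cheeks.
- tab (a point): Centre of the red pull tab, moving with the spout: plate 50 mm wide, 4 mm thick, 6 mm bead on top, extending the spout flap; 80 mm from the spout hinge. Folded, it stands up along the lid's front edge, from the lid to 33 mm above it; a fingertip above the lid can push it forward from behind. Axes: x along its width, y out of its front, z away from the hinge.
- pour_spot (a point): Centre of the round dark plate (150 mm across, flush with the table, painted mark without thickness) fixed in front of the stand, 97 mm from the pivot axis along pivot +y, at table height. The lumps fall there. Axes as the pivot's.
- bowl_center (a point): Centre, at half height, of the round yellow silicone bowl: 48 mm high, 132 mm across the rim, 108 mm across the foot, wall and floor 4 mm, loose, about 0.16 kg. z up. It can be dragged along by a fingertip inside it or pushed.
- jar_mid (a point): Glass jar with steel screw lid, 84 mm across, 85 mm high; a point on its axis, 40 mm up. Leave alone.
- can_mid (a point): Red can with paper band, 66 mm across, 100 mm high; a point on its axis, 50 mm up. Leave alone.
- press_mid (a point): Cast aluminium grill press, plate 110 x 180 x 12 mm with a wooden bar handle up to 67 mm high; a point at its middle, 30 mm up. Leave alone.
- tongs_mid (a point): Steel tongs lying flat, about 230 mm long, 16 mm high; a point at the middle. Leave alone.
- brush_mid (a point): Basting brush lying flat, handle part; its origin. Leave alone.
- lump0: Dark wood lump, roundish, smooth, 27 to 29 mm, 15 g; its centre. It starts loose inside the closed carton, on its floor.
- lump1: Dark wood lump, roundish, smooth, 27 to 29 mm, 15 g; its centre. It starts loose inside the closed carton, on its floor.
- lump2: Dark wood lump, roundish, smooth, 27 to 29 mm, 15 g; its centre. It starts loose inside the closed carton, on its floor.
- lump3: Dark wood lump, roundish, smooth, 27 to 29 mm, 15 g; its centre. It starts loose inside the closed carton, on its floor.
- lump4: Dark wood lump, roundish, smooth, 27 to 29 mm, 15 g; its centre. It starts loose inside the closed carton, on its floor.
Not all that is in view belongs to the job. Several things look just like the part that bears bowl_center: the one meant starts farthest to the robot's right.

How it is judged:
By the outcome, as a careful person would: the job done as asked, in the order asked, and still so for the second after the job is handed in, with the robot touching nothing.
It also fails if it takes over 72 s, if anything falls off the work surface, if the arm or the gripper's body presses on something with over 40 N, if the wrist force passes 120 N, or if a joint passes its speed limit or range.

## Robot

A 7-joint arm with a two-finger parallel gripper is mounted at the origin on the work surface. World frame = base frame: x ahead of the robot, y to its left, z up, the work surface at z = 0. Lengths are in m, angles in rad, forces in N, time in s.
With the tool pointing down it reaches from about 0.4 to 0.9 m from the base axis. Payload 5.5 kg.
Tool frame: the origin (TCP) lies between the finger pads; the fingertips stand ahead of it and the grasp point (between the pads) lies 2 mm behind it (manip.tip_reach is the z of the fingertips in the tool frame, in m); z points along the fingers, y is the line along which they close (so a half turn about z gives the same grasp; the last joint's range is limited). The gripper opens to 85 mm and grips with 20 to 120 N. Pads are 22 mm wide; open, the fingers measure 114 mm over their backs; the gripper's body (76 mm by 85 mm) begins 54 mm behind the grasp point. The pads swing forward as they close: fully open they stand 13 mm farther back than shut.
Start: joints at [1.521, 0.501, -0.427, 1.55, 0.221, 1.138, -0.21], TCP at [0.2, -0.618, 0.248] pointing down, gripper open.
Joint ranges: [-2.88, 2.88], [-0.31, 2.03], [-1.54, 1.56], [0.2, 2.42], [-1.41, 4.55], [0.19, 2.02], [-2.57, 2.57]. Speed limits (rad/s): [2.57, 2.57, 3.14, 3.14, 3.14, 3.14, 3.14].

## Interface

Orientations are given as a unit quaternion [x, y, z, w].
In Python, from bench import manip, eyes, job gives the robot as it stands. The module is installed in compiled form; this text tells all that it offers.
- The arm moves only by the tool drive_tool, never from a script. Its argument "increments" is a list of rows, each an object with "offset": the shift along the tool's x, y, z in cm, a list of three; "yaw": the turn about the tool's z in degrees. In form: [{"offset": [dx, dy, dz], "yaw": yaw}, ...]. A call has 1 to 20 rows; each row is the pose to reach, as a shift and turn from the pose commanded when the call began, along the tool's axes at that moment; what a row does not reach only later rows make up. A row lasts 1/12 s, in which the tool goes at most 41.7 mm and 7.16 degrees, less where a joint would pass 70% of its speed; a pose out of reach is approached as far as the arm can. A call with a gripper value outside its range is refused whole. "claw" is the opening, from -1 (shut) to 1 (fully open), set as the call begins (left out, the last holds). The fingers move at their own pace and stop on an object; "squeeze" is the grip in N (left out, the last holds). Time passes only in rows, so rows that repeat a pose let the fingers close. It gives the time, the measured TCP pose, the force, the opening and the grip force at its end, in the units of the state.
- manip.read_state(): the state, without advancing time (a new reading comes with each control period).
- eyes.read_camera(name): name is "scene" or "top" or "wrist"; returns the picture (420x560x3 uint8, red, green, blue); there is no depth.
- eyes.camera_params(name): a dict with "K" (3x3 intrinsics, pixels), "R" (3x3) and "t" (3): a world point X has camera coordinates R X + t. Camera axes: x right, y down, z forward; pixel columns grow to the right and rows downward; lengths in m; the calibration is good to about 2 mm. A picture is of the moment at which its call begins: read the wrist's pose just before it. camera_params takes no time and is no camera call; for the wrist camera it gives the pose at the moment of the call.
- job.hand_in(): hands the job in; it is judged then, once.
The state is a dict: "t": time; "joint_pos": joint angles; "joint_velocities": joint speeds; "tau": joint torques, N m; "eef_pos": TCP position; "orientation": TCP orientation; "wrist_force": force on the tool from outside, world axes, zero at the start; "ft_torque": the same for the moment, N m; "grip_width": opening from 0.0 (shut) to 1.0 (fully open); "finger_force": force on a finger pad.
Only numpy, scipy, OpenCV 4.12 (cv2) and the standard library are available. Lean on these libraries where they do the work, as an engineer would, in place of code of your own. Each camera call takes 0.05 s, during which the arm holds its last target. There are 200 camera calls.

## Working session

There is one attempt and no reset: what is moved stays moved. The work goes in short steps, Python scripts to look and compute and a tool call to move; the robot and the scene stay as the last step left them, time stands still between calls to the robot, and variables do not carry over. Pictures are saved under pics/ and viewed, at most 10 in all, crops included, and the job is handed in when it is done.

Besides the shell and the picture viewer there is one more tool, called after "Emit:" as a command line: name --argument value ..., lists and objects as JSON in quotes. drive_tool: Moves the arm, as the interface text tells. Its arguments: {"type":"object","properties":{"increments":{"type":"array"},"claw":{"type":"number"},"squeeze":{"type":"number"}},"required":["increments"]}

```bash
mkdir -p pics
python3 - <<'E'
from bench import manip, eyes
import cv2, numpy as np
s=manip.read_state()
for k in ("t","eef_pos","orientation","wrist_force","grip_width"): print(k,s[k])
print(manip.tip_reach)
for n in ("scene","top"):
    im=eyes.read_camera(n); cv2.imwrite(f"pics/{n}0.png",im[:,:,::-1]); p=eyes.camera_params(n)
    np.savez(f"{n}.npz",**p); print(n,np.round(p["K"],1).tolist(),np.round(p["R"],3).tolist(),np.round(p["t"],3), -p["R"].T@p["t"])
E
```

```text
t 0.0
eef_pos [ 0.19977679 -0.61784453  0.24726015]
orientation [ 9.87793019e-01  1.55769063e-01 -1.15652979e-04 -9.68006938e-04]
wrist_force [ 0.83116866  0.17583011 -0.00989925]
grip_width 1.0011331822284117
0.017
scene [[533.3, 0.0, 274.2], [0.0, 533.3, 206.8], [0.0, 0.0, 1.0]] [[0.804, 0.595, 0.018], [0.361, -0.463, -0.81], [-0.473, 0.657, -0.587]] [-0.438 -0.015  1.852] [ 1.2346197  -0.96355964  1.08169008]
top [[527.8, 0.0, 278.3], [0.0, 527.8, 210.9], [0.0, 0.0, 1.0]] [[0.093, -0.996, 0.006], [-0.974, -0.092, -0.208], [0.208, 0.013, -0.978]] [0.003 0.526 1.706] [0.15630075 0.0286858  1.77839384]
```

View pics/scene0.png

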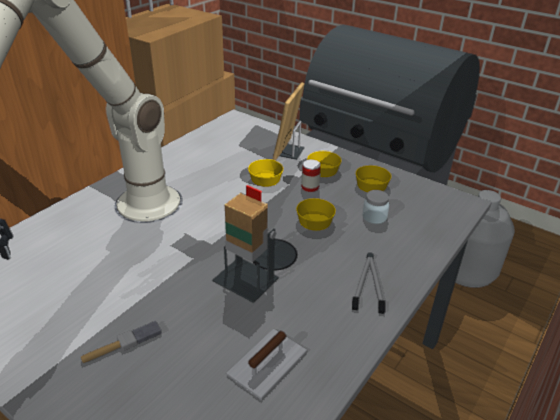

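View pics/top0.png

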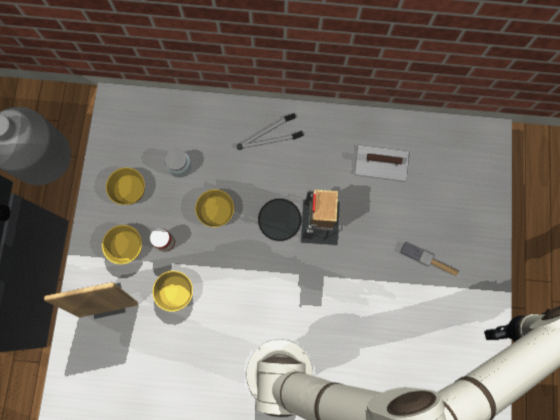

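Scene and top views: four yellow bowls. The one farthest right (-y) is at top (215,208). The dark plate is at (279,220), the stand base at about (320,218), the carton lid at (326,207) and the red tab at (314,203), so the carton pours toward +y.

```bash
cat > h.py <<'E'
import cv2, numpy as np
def ray(p,uv,z):
    R,t=p["R"],p["t"]; c=-R.T@t
    d=R.T@np.linalg.inv(p["K"])@np.array([uv[0],uv[1],1.]); return c+d*(z-c[2])/d[2]
def proj(p,X):
    q=p["K"]@(p["R"]@np.asarray(X)+p["t"]); return q[:2]/q[2]
def blobs(mask,amin=30):
    n,l,s,c=cv2.connectedComponentsWithStats(mask.astype(np.uint8))
    return [(s[i],c[i],l==i) for i in range(1,n) if s[i][4]>=amin]
def hsv(im): return cv2.cvtColor(np.ascontiguousarray(im),cv2.COLOR_RGB2HSV).astype(int)
def yellow(im):
    h=hsv(im); return (h[...,0]>20)&(h[...,0]<34)&(h[...,1]>190)&(h[...,2]>80)
E
python3 - <<'E'
from h import *
p=np.load("top.npz"); im=cv2.imread("pics/top0.png")[:,:,::-1]; h=hsv(im)
for s,c,m in blobs(yellow(im)):
    # rim outline
    pts=cv2.convexHull(np.argwhere(m)[:,::-1].astype(np.int32))[:,0]
    w=np.array([ray(p,q,.048)[:2] for q in pts]); (cx,cy),r=cv2.minEnclosingCircle(w.astype(np.float32)); print("bowl",s,cx,cy,r)
dark=(h[...,2]<62); sub=np.zeros_like(dark); sub[190:250,250:345]=1
for s,c,m in blobs(dark&sub): 
    pts=cv2.convexHull(np.argwhere(m)[:,::-1].astype(np.int32))[:,0]
    w=np.array([ray(p,q,0.0)[:2] for q in pts]).astype(np.float32); print("dark",s,c,cv2.minEnclosingCircle(w),cv2.minAreaRect(w), cv2.fitEllipse(w))
sub[:]=0; sub[180:240,300:345]=1
red=((h[...,0]<6)|(h[...,0]>174))&(h[...,1]>170)&sub
for s,c,m in blobs(red,10):
    print("tab",s,c); pts=np.argwhere(m)[:,::-1]; w=np.array([ray(p,q,.29)[:2] for q in pts]).astype(np.float32); print(w.mean(0),cv2.minAreaRect(w))
tan=(h[...,0]>8)&(h[...,0]<20)&(h[...,1]>90)&(h[...,2]>140)&sub
for s,c,m in blobs(tan,40):
    pts=np.argwhere(m)[:,::-1]; w=np.array([ray(p,q,.265)[:2] for q in pts]).astype(np.float32); print("lid",s,c,w.mean(0),cv2.minAreaRect(w))
cv2.imwrite("pics/top_crop.png",cv2.resize(cv2.imread("pics/top0.png")[170:260,230:350],None,fx=6,fy=6,interpolation=cv2.INTER_CUBIC))
E
```

```text
dark [302 192  36  52 579] [316.44214162 227.56303972] ((0.5229387879371643, -0.09332270175218582), 0.09893719106912613) ((0.5264050960540771, -0.09337949752807617), (0.1735014170408249, 0.11957705020904541), 1.0319629907608032) ((0.5174460411071777, -0.08663894236087799), (0.13815443217754364, 0.20023223757743835), 103.34989929199219)
dark [ 258  199   44   42 1372] [279.31705539 218.89795918] ((0.507002592086792, 0.04596565291285515), 0.07466569542884827) ((0.5067363381385803, 0.04670652747154236), (0.1446988582611084, 0.14244678616523743), 50.13493728637695) ((0.5066787004470825, 0.04670371115207672), (0.14487051963806152, 0.146858811378479), 167.06895446777344)
tab [313 195   2  16  24] [313.625 203.5  ]
[ 0.50463814 -0.05099632] ((0.5076097846031189, -0.050396524369716644), (0.044598907232284546, 0.0028962758369743824), 4.5190229415893555)
lid [313 190  25  31 619] [325.18416801 205.54119548] [ 0.5076227  -0.08667097] ((0.5083549618721008, -0.08622033894062042), (0.0891551673412323, 0.06757792830467224), 0.7267526984214783)
```

View pics/top_crop.png

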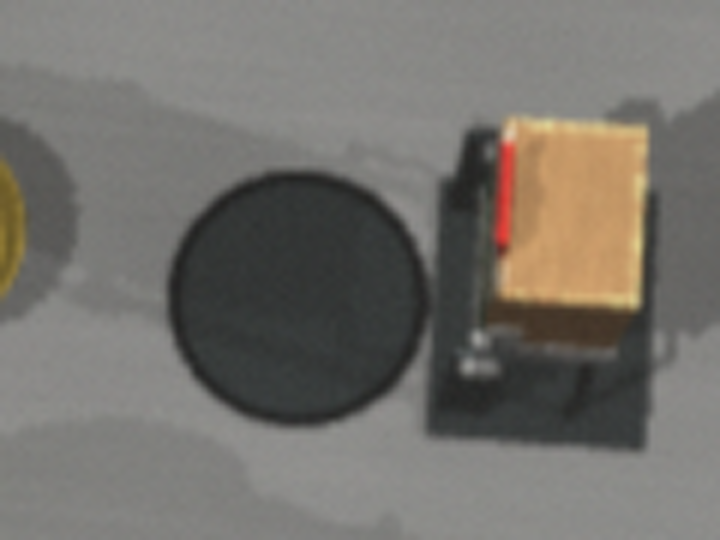

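The crop confirms it: round plate at about (0.507, 0.0465), lid and base axis-aligned, and a pour direction of roughly world +y. Next I'll fix the bowl mask.

Run:
```python
from h import *
p=np.load("top.npz"); im=cv2.imread("pics/top0.png")[:,:,::-1]; h=hsv(im)
print(h[205:210,215])
m0=(h[...,0]>18)&(h[...,0]<36)&(h[...,1]>140)&(h[...,2]>60)
for s,c,m in blobs(m0,200):
    pts=cv2.convexHull(np.argwhere(m)[:,::-1].astype(np.int32))[:,0]
    w=np.array([ray(p,q,.048)[:2] for q in pts]); (cx,cy),r=cv2.minEnclosingCircle(w.astype(np.float32)); print("bowl",s,cx,cy,r)
p=np.load("scene.npz"); im=cv2.imread("pics/scene0.png")[:,:,::-1]; h=hsv(im)
m0=(h[...,0]>18)&(h[...,0]<36)&(h[...,1]>140)&(h[...,2]>60)
for s,c,m in blobs(m0,200): print(c,ray(p,c,.024))
for X in [(.508,-.0505,.170),(.508,-.0525,.280)]: print(proj(p,X))
```

```text
[[ 24 168 156]
 [ 23 165 165]
 [ 23 168 164]
 [ 23 165 165]
 [ 23 169 163]]
bowl [ 106  168   38   36 1085] 0.5613528490066528 0.5755681991577148 0.06481019407510757
bowl [ 196  190   38   37 1085] 0.5151299834251404 0.26700758934020996 0.063779316842556
bowl [ 102  226   39   38 1168] 0.3639043867588043 0.556664228439331 0.06470943987369537
bowl [ 153  272   39   39 1108] 0.2299795150756836 0.3699852228164673 0.06383007764816284
[326.31894934 162.14071295] [0.36501175 0.57909448 0.024     ]
[265.23746702 171.90501319] [0.22321788 0.37856962 0.024     ]
[372.17255435 177.85326087] [0.55735174 0.58880624 0.024     ]
[315.20325203 213.39735772] [0.51109348 0.27532312 0.024     ]
[253.61946623 226.08618017]
[252.95295692 193.71643518]
```

Emit:
drive_tool --increments '[{"offset":[0,0,-4],"yaw":6},{"offset":[0,0,-8],"yaw":12},{"offset":[0,0,-12],"yaw":18},{"offset":[0,0,-16],"yaw":18},{"offset":[0,0,-16],"yaw":18},{"offset":[0,0,-16],"yaw":18},{"offset":[0,0,-16],"yaw":18}]' --claw -1

```text
t: 0.68
eef_pos: [0.1999, -0.6182, 0.4077]
orientation: [1.0, -0.001, -0.0, -0.0]
wrist_force: [0.8, 0.9, -0.7]
grip_width: 0.003
finger_force: 0.0
```

Emit:
drive_tool --increments '[{"offset":[40,-32,0],"yaw":0},{"offset":[40,-32,0],"yaw":0},{"offset":[40,-32,0],"yaw":0},{"offset":[40,-32,0],"yaw":0},{"offset":[40,-32,0],"yaw":0},{"offset":[40,-32,0],"yaw":0},{"offset":[40,-32,0],"yaw":0},{"offset":[40,-32,0],"yaw":0},{"offset":[40,-32,0],"yaw":0},{"offset":[40,-32,0],"yaw":0},{"offset":[40,-32,0],"yaw":0},{"offset":[40,-32,0],"yaw":0},{"offset":[40,-32,0],"yaw":0},{"offset":[40,-32,0],"yaw":0},{"offset":[40,-32,0],"yaw":0},{"offset":[40,-32,0],"yaw":0},{"offset":[40,-32,0],"yaw":0}]'

```text
t: 2.1
eef_pos: [0.5989, -0.3011, 0.4074]
orientation: [1.0, -0.002, -0.001, 0.0]
wrist_force: [1.1, -0.9, 0.0]
grip_width: -0.001
finger_force: 0.0
```

Now over the bowl centre (0.514, 0.265).

Emit:
drive_tool --increments '[{"offset":[-8.5,-57,0],"yaw":0},{"offset":[-8.5,-57,0],"yaw":0},{"offset":[-8.5,-57,0],"yaw":0},{"offset":[-8.5,-57,0],"yaw":0},{"offset":[-8.5,-57,0],"yaw":0},{"offset":[-8.5,-57,0],"yaw":0},{"offset":[-8.5,-57,0],"yaw":0},{"offset":[-8.5,-57,0],"yaw":0},{"offset":[-8.5,-57,0],"yaw":0},{"offset":[-8.5,-57,0],"yaw":0},{"offset":[-8.5,-57,0],"yaw":0},{"offset":[-8.5,-57,0],"yaw":0},{"offset":[-8.5,-57,0],"yaw":0},{"offset":[-8.5,-57,0],"yaw":0},{"offset":[-8.5,-57,0],"yaw":0},{"offset":[-8.5,-57,10],"yaw":0},{"offset":[-8.5,-57,15],"yaw":0},{"offset":[-8.5,-57,18],"yaw":0},{"offset":[-8.5,-57,18],"yaw":0},{"offset":[-8.5,-57,18],"yaw":0}]'

```text
t: 3.77
eef_pos: [0.514, 0.2665, 0.2223]
orientation: [1.0, -0.002, -0.004, 0.003]
wrist_force: [-0.7, -1.5, -1.2]
grip_width: 0.002
finger_force: 0.0
```

Run:
```python
from bench import eyes,manip
from h import *
p=eyes.camera_params("wrist"); im=eyes.read_camera("wrist"); h=hsv(im); np.savez("w.npz",**p)
cv2.imwrite("pics/w1.png",im[:,:,::-1])
m0=(h[...,0]>18)&(h[...,0]<36)&(h[...,1]>140)&(h[...,2]>60)
for s,c,m in blobs(m0,500): 
    pts=cv2.convexHull(np.argwhere(m)[:,::-1].astype(np.int32))[:,0]
    w=np.array([ray(p,q,.048)[:2] for q in pts]).astype(np.float32); print(s,c,cv2.minEnclosingCircle(w),cv2.fitEllipse(w))
print(-p["R"].T@p["t"])
```

```text
[  198   101   156   152 17374] [276.63002187 176.05295269] ((0.5142341256141663, 0.266856849193573), 0.06524767726659775) ((0.5141500234603882, 0.26691943407058716), (0.12966413795948029, 0.12987999618053436), 88.31613159179688)
[   0  262   59  125 5094] [ 22.09285434 323.07224185] ((0.3707428276538849, 0.5264428853988647), 0.07270119339227676) ((0.368974506855011, 0.5382125973701477), (0.10828492045402527, 0.1625181883573532), 50.98671340942383)
[0.59393102 0.26722018 0.34644259]
```

View pics/w1.png

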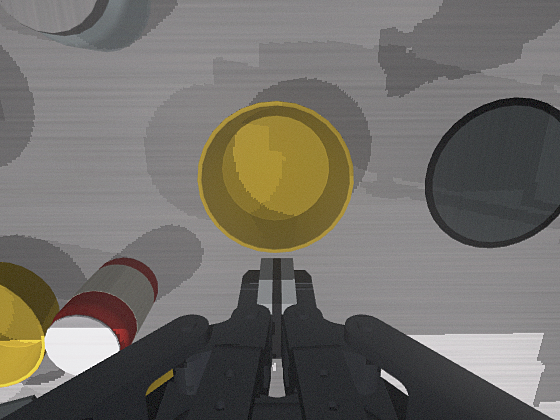

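The wrist view shows the target bowl, rim ellipse centred at (277,176), and the plate at about (495,172). The fingers point at its centre. Lowering into the bowl.

Emit:
drive_tool --increments '[{"offset":[0,0,4],"yaw":0},{"offset":[0,0,8],"yaw":0},{"offset":[0,0,12],"yaw":0},{"offset":[0,0,15],"yaw":0},{"offset":[0,0,17],"yaw":0},{"offset":[0,0,18.5],"yaw":0},{"offset":[0,0,18.5],"yaw":0},{"offset":[0,0,18.5],"yaw":0}]'

```text
t: 4.48
eef_pos: [0.5178, 0.2711, 0.0448]
orientation: [1.0, -0.001, 0.001, -0.0]
wrist_force: [0.1, 0.3, 0.2]
grip_width: 0.002
finger_force: 0.0
```

I'll grip the bowl's far (+y) rim instead. Dragging from inside would bring the gripper body within about 15 mm of the carton.

Emit:
drive_tool --increments '[{"offset":[0,0,-4],"yaw":0},{"offset":[0,0,-6.5],"yaw":0},{"offset":[-0.3,-3,-6.5],"yaw":0},{"offset":[-0.3,-5.6,-6.5],"yaw":0},{"offset":[-0.3,-5.6,-6.5],"yaw":0},{"offset":[-0.3,-5.6,-6.5],"yaw":0},{"offset":[-0.3,-5.6,-6.5],"yaw":0},{"offset":[-0.3,-5.6,-6.5],"yaw":0}]' --claw 0.1 --squeeze 25

```text
t: 5.15
eef_pos: [0.5144, 0.326, 0.1093]
orientation: [1.0, -0.001, 0.001, 0.0]
wrist_force: [0.3, -0.7, -0.0]
grip_width: 0.551
finger_force: 0.0
```

Emit:
drive_tool --increments '[{"offset":[0,0,3],"yaw":0},{"offset":[0,0,6],"yaw":0},{"offset":[0,0,7.4],"yaw":0},{"offset":[0,0,7.4],"yaw":0},{"offset":[0,0,7.4],"yaw":0}]'

```text
t: 5.57
eef_pos: [0.5132, 0.3259, 0.0339]
orientation: [1.0, -0.001, -0.001, 0.001]
wrist_force: [-0.2, 1.9, 0.9]
grip_width: 0.551
finger_force: 0.0
```

Emit:
drive_tool --increments '[{"offset":[0,0,0],"yaw":0},{"offset":[0,0,0],"yaw":0},{"offset":[0,0,0],"yaw":0},{"offset":[0,0,0],"yaw":0},{"offset":[0,0,0],"yaw":0},{"offset":[0,0,0],"yaw":0}]' --claw -1 --squeeze 25

```text
t: 6.07
eef_pos: [0.5149, 0.3275, 0.0359]
orientation: [1.0, -0.001, 0.002, -0.0]
wrist_force: [1.1, -0.5, 5.8]
grip_width: 0.124
finger_force: 24.6
```

Emit:
drive_tool --increments '[{"offset":[0,0,-0.3],"yaw":0},{"offset":[0,1,-0.3],"yaw":0},{"offset":[0,2.5,-0.3],"yaw":0},{"offset":[0,4.5,-0.3],"yaw":0},{"offset":[0,6.5,-0.3],"yaw":0},{"offset":[0,8.5,-0.3],"yaw":0},{"offset":[-0.1,10.5,-0.3],"yaw":0},{"offset":[-0.2,12.5,-0.3],"yaw":0},{"offset":[-0.3,14.5,-0.3],"yaw":0},{"offset":[-0.4,16.5,-0.3],"yaw":0},{"offset":[-0.5,18.5,-0.3],"yaw":0},{"offset":[-0.6,20,-0.3],"yaw":0},{"offset":[-0.7,21,-0.3],"yaw":0},{"offset":[-0.7,22,-0.3],"yaw":0},{"offset":[-0.7,22,-0.3],"yaw":0},{"offset":[-0.7,22,-0.3],"yaw":0}]'

```text
t: 7.4
eef_pos: [0.5063, 0.1065, 0.038]
orientation: [1.0, -0.001, 0.0, 0.0]
wrist_force: [0.4, -0.6, 5.1]
grip_width: 0.119
finger_force: 25.7
```

```bash
cat > bowl.py <<'E'
from bench import eyes,manip
from h import *
import sys
print(manip.read_state()["eef_pos"])
im=eyes.read_camera("top"); cv2.imwrite(f"pics/{sys.argv[1]}.png",im[:,:,::-1]); p=eyes.camera_params("top"); h=hsv(im)
m0=(h[...,0]>18)&(h[...,0]<36)&(h[...,1]>140)&(h[...,2]>60)
for s,c,m in blobs(m0,150):
    pts=cv2.convexHull(np.argwhere(m)[:,::-1].astype(np.int32))[:,0]
    w=np.array([ray(p,q,.048)[:2] for q in pts]).astype(np.float32); print(c,cv2.minEnclosingCircle(w),w.min(0),w.max(0))
E
python3 bowl.py top1
```

```text
[0.50633242 0.1065064  0.03803261]
[125.07678076 185.933395  ] ((0.5611461400985718, 0.5756004452705383), 0.06477077305316925) [0.50133985 0.5128579 ] [0.6252264 0.6402352]
[121.57155099 244.20651243] ((0.3639043867588043, 0.556664228439331), 0.06470943987369537) [0.3014044  0.49343327] [0.42680165 0.621059  ]
[172.17293233 290.76942356] ((0.23012684285640717, 0.3700067698955536), 0.06393063813447952) [0.16676432 0.3076495 ] [0.29105306 0.43366885]
```

Emit:
drive_tool --increments '[{"offset":[0,0,0],"yaw":0},{"offset":[0,0,0],"yaw":0},{"offset":[0,0,0],"yaw":0},{"offset":[0,0,0],"yaw":0},{"offset":[0,0,-4],"yaw":0},{"offset":[0,0,-8],"yaw":0},{"offset":[0,-4,-12],"yaw":0},{"offset":[0,-8,-16],"yaw":0},{"offset":[0,-12,-20],"yaw":0},{"offset":[0,-15,-24],"yaw":0},{"offset":[0,-15,-24],"yaw":0},{"offset":[0,-15,-24],"yaw":0}]' --claw 0.1

```text
t: 8.45
eef_pos: [0.5066, 0.2644, 0.283]
orientation: [1.0, 0.002, 0.003, -0.003]
wrist_force: [-0.2, 1.9, 0.9]
grip_width: 0.55
finger_force: 0.0
```

```bash
python3 bowl.py top2
python3 - <<'E'
from bench import eyes
from h import *
p=eyes.camera_params("wrist"); im=eyes.read_camera("wrist"); h=hsv(im)
m0=(h[...,0]>18)&(h[...,0]<36)&(h[...,1]>140)&(h[...,2]>60)
for s,c,m in blobs(m0,500):
    pts=cv2.convexHull(np.argwhere(m)[:,::-1].astype(np.int32))[:,0]
    w=np.array([ray(p,q,.048)[:2] for q in pts]).astype(np.float32); print(s,c,cv2.minEnclosingCircle(w))
cv2.imwrite("pics/w2.png",im[:,:,::-1])
E
```

```text
[0.50661955 0.26439832 0.28303556]
[125.08595194 185.92791128] ((0.5613528490066528, 0.5755681991577148), 0.06481019407510757) [0.50133985 0.5128579 ] [0.6252264 0.6402352]
[282.38167053 216.17633411] ((0.5066870450973511, 0.04308542609214783), 0.06169667840003967) [ 0.4501689  -0.01671064] [0.567018   0.09200329]
[121.52311644 244.2114726 ] ((0.3639043867588043, 0.556664228439331), 0.06470943987369537) [0.3014044  0.49343327] [0.42680165 0.621059  ]
[172.07095159 290.75125209] ((0.2297886162996292, 0.37046295404434204), 0.06411967426538467) [0.16646527 0.30805692] [0.29105306 0.4332114 ]
[   0   61   39  108 2754] [ 14.98765432 114.72331155] ((0.5564507842063904, 0.5298706889152527), 0.05115853622555733)
[  424   106   136   129 13145] [494.54583492 168.22670217] ((0.5039504170417786, 0.05242520570755005), 0.06951794773340225)
[   0  233   80  110 6845] [ 33.33484295 290.03024105] ((0.366817831993103, 0.539240300655365), 0.07542642205953598)
[ 205  336   39   57 1292] [221.87151703 368.80185759] ((0.2683623433113098, 0.3280579447746277), 0.04264257103204727)
```

View pics/top2.png

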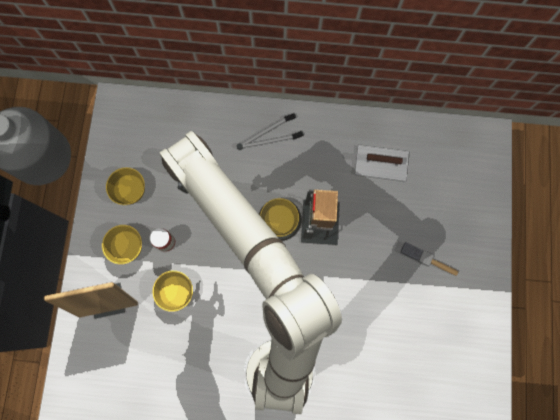

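The bowl sits on the plate at top (282,216), with its edge within a few mm of centred. Next, up and over to a point behind the tab.

Emit:
drive_tool --increments '[{"offset":[0,0,-4],"yaw":0},{"offset":[0,0,-8],"yaw":0},{"offset":[0,0,-12],"yaw":0},{"offset":[0.1,4,-14],"yaw":0},{"offset":[0.1,8,-14],"yaw":0},{"offset":[0.1,12,-14],"yaw":0},{"offset":[0.1,16,-14],"yaw":0},{"offset":[0.1,20,-14],"yaw":0},{"offset":[0.1,24,-14],"yaw":0},{"offset":[0.1,28,-14],"yaw":0},{"offset":[0.1,32,-14],"yaw":0},{"offset":[0.1,36,-14],"yaw":0},{"offset":[0.1,36,-14],"yaw":0},{"offset":[0.1,36,-14],"yaw":0},{"offset":[0.1,36,-14],"yaw":0},{"offset":[0.1,36,-14],"yaw":0},{"offset":[0.1,36,-14],"yaw":0}]' --claw -1

```text
t: 9.97
eef_pos: [0.5065, -0.1017, 0.4167]
orientation: [1.0, 0.0, -0.001, -0.0]
wrist_force: [-0.1, 0.2, 0.5]
grip_width: -0.004
finger_force: 0.0
```

Run:
```python
from bench import eyes
from h import *
p=eyes.camera_params("wrist"); im=eyes.read_camera("wrist"); h=hsv(im)
cv2.imwrite("pics/w3.png",im[:,:,::-1])
red=((h[...,0]<6)|(h[...,0]>174))&(h[...,1]>150)
for s,c,m in blobs(red,100): print(s,c,ray(p,c,.295),ray(p,(s[0],c[1]),.298),ray(p,(s[0]+s[2],c[1]),.265))
```

```text
[198 159  15  77 596] [204.69966443 196.77516779] [ 0.51054394 -0.05117222  0.295     ] [ 0.51145751 -0.04716289  0.298     ] [ 0.50140215 -0.05157798  0.265     ]
```

View pics/w3.png

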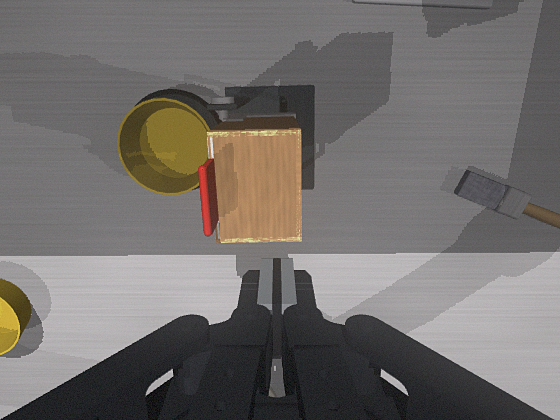

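The wrist view shows the tab at (205,197), standing at the lid's front edge, with the lid spanning columns 217–300. Descending behind the tab.

Emit:
drive_tool --increments '[{"offset":[0.3,-1.4,4],"yaw":0},{"offset":[0.3,-1.4,8],"yaw":0},{"offset":[0.3,-1.4,10.5],"yaw":0},{"offset":[0.3,-1.4,12.2],"yaw":0},{"offset":[0.3,-1.4,12.2],"yaw":0},{"offset":[0.3,-1.4,12.2],"yaw":0}]'

```text
t: 10.52
eef_pos: [0.5095, -0.088, 0.295]
orientation: [1.0, 0.0, -0.001, -0.0]
wrist_force: [-0.2, 0.4, 0.8]
grip_width: -0.002
finger_force: 0.0
```

Emit:
drive_tool --increments '[{"offset":[0,-1,0.1],"yaw":0},{"offset":[0,-2,0.1],"yaw":0},{"offset":[0,-3,0.2],"yaw":0},{"offset":[0,-3.8,0.2],"yaw":0},{"offset":[0,-4.6,0.3],"yaw":0},{"offset":[0,-5.5,0.6],"yaw":0},{"offset":[0,-6.2,1.1],"yaw":0},{"offset":[0,-6.8,1.6],"yaw":0},{"offset":[0,-7.3,2],"yaw":0},{"offset":[0,-7.7,2.3],"yaw":0},{"offset":[0,-7.7,2.3],"yaw":0},{"offset":[0,-7.7,2.3],"yaw":0}]'

```text
t: 11.52
eef_pos: [0.5096, -0.0117, 0.2719]
orientation: [1.0, -0.001, -0.0, -0.0]
wrist_force: [0.3, -0.1, 0.4]
grip_width: 0.002
finger_force: 0.0
```

```bash
cat > tab.py <<'E'
from bench import eyes,manip
from h import *
import sys
print(manip.read_state()["eef_pos"])
im=eyes.read_camera("scene"); p=eyes.camera_params("scene"); h=hsv(im); np.save("last.npy",im)
sub=np.zeros(im.shape[:2],bool); sub[150:280,215:310]=1
red=((h[...,0]<6)|(h[...,0]>174))&(h[...,1]>150)&sub
for s,c,m in blobs(red,15): print(s,c)
for th in (0,.1,.5,.6,.7,.8,.9):
    L=.082; print(th,proj(p,(.509,-.0505-.002+L*np.sin(th),.2+L*np.cos(th))).round(1))
cv2.imwrite(f"pics/{sys.argv[1]}.png",cv2.resize(im[100:310,150:400,::-1],None,fx=2.8,fy=2.8,interpolation=cv2.INTER_CUBIC))
E
python3 tab.py s1
```

```text
[ 0.50960508 -0.01169573  0.27186503]
[303 167   7   9  44] [306.06818182 171.38636364]
[266 186   9  13  57] [270.28070175 192.03508772]
[302 186   8   6  20] [305.8 188.9]
0 [253.2 193.2]
0.1 [255.2 192. ]
0.5 [262.3 189.8]
0.6 [263.8 190. ]
0.7 [265.3 190.4]
0.8 [266.6 191.1]
0.9 [267.8 192.1]
```

View pics/s1.png

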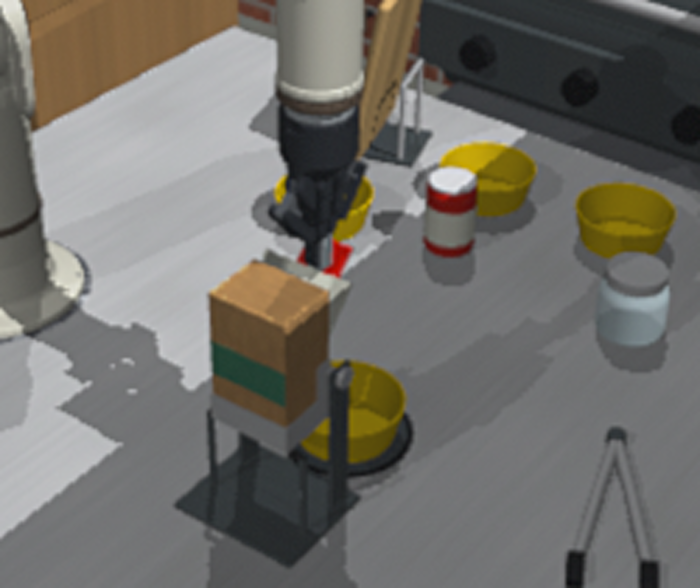

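The scene crop shows the spout folded out with the finger behind the red tab at crop (325,258). There is no stop force yet, so I'll push a little further.

Emit:
drive_tool --increments '[{"offset":[0,-0.3,0.3],"yaw":0},{"offset":[0,-0.6,0.5],"yaw":0},{"offset":[0,-0.6,0.5],"yaw":0},{"offset":[0,-0.6,0.5],"yaw":0}]'

```text
t: 11.9
eef_pos: [0.5101, -0.0065, 0.2674]
orientation: [1.0, -0.001, 0.0, 0.0]
wrist_force: [1.1, -2.8, 1.0]
grip_width: -0.001
finger_force: 1.4
```

Emit:
drive_tool --increments '[{"offset":[0,-0.3,0.2],"yaw":0},{"offset":[0,-0.3,0.2],"yaw":0},{"offset":[0,-0.3,0.2],"yaw":0}]'

```text
t: 12.15
eef_pos: [0.5099, -0.003, 0.2653]
orientation: [1.0, -0.001, 0.0, 0.0]
wrist_force: [0.5, -2.1, 0.7]
grip_width: -0.001
finger_force: 1.3
```

```bash
python3 tab.py s2|head -5
```

```text
[ 0.50990185 -0.002959    0.2652641 ]
[303 167   7   9  43] [306.04651163 171.30232558]
[268 187   9  11  49] [272.44897959 192.2244898 ]
[302 186   8   6  20] [305.8 188.9]
0 [253.2 193.2]
```

Emit:
drive_tool --increments '[{"offset":[0,1,-3],"yaw":0},{"offset":[0,1,-7],"yaw":0},{"offset":[0,1,-11],"yaw":0},{"offset":[0,3,-14],"yaw":0},{"offset":[0,7,-14],"yaw":0},{"offset":[0,11,-14],"yaw":0},{"offset":[0,15,-14],"yaw":0},{"offset":[0,18,-14],"yaw":0},{"offset":[0,18,-14],"yaw":0},{"offset":[0,18,-14],"yaw":0},{"offset":[0,18,-14],"yaw":0}]'

```text
t: 13.12
eef_pos: [0.5098, -0.1813, 0.4049]
orientation: [1.0, -0.0, -0.0, -0.001]
wrist_force: [-0.5, 0.1, 0.2]
grip_width: -0.003
finger_force: 0.0
```

```bash
python3 tab.py s3
python3 - <<'E'
from bench import eyes
from h import *
for n in ("top","wrist"):
    p=eyes.camera_params(n); im=eyes.read_camera(n); h=hsv(im)
    red=((h[...,0]<6)|(h[...,0]>174))&(h[...,1]>150)
    for s,c,m in blobs(red,8):
        X=ray(p,c,.256); 
        if abs(X[0]-.5)<.1 and abs(X[1])<.15: print(n,s,c,X)
E
```

```text
[ 0.50979807 -0.18127948  0.40494054]
[303 167   7   9  43] [306.04651163 171.30232558]
[257 184  19  15 164] [265.98170732 190.7804878 ]
[302 186   8   6  20] [305.8 188.9]
0 [253.2 193.2]
0.1 [255.2 192. ]
0.5 [262.3 189.8]
0.6 [263.8 190. ]
0.7 [265.3 190.4]
0.8 [266.6 191.1]
0.9 [267.8 192.1]
top [290 195   8  18 126] [293.46031746 203.38888889] [0.5072808  0.00663912 0.256     ]
wrist [   4  162   65   71 3278] [ 36.13514338 195.91519219] [0.50623117 0.00639318 0.256     ]
```

View pics/s3.png

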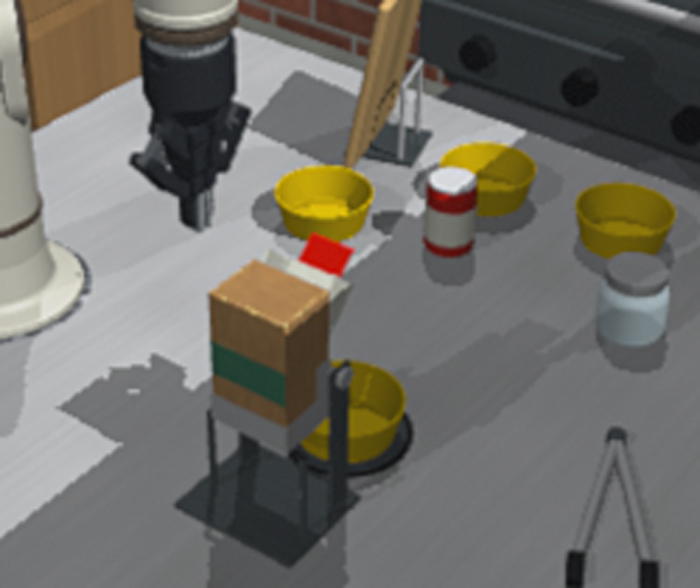

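The tab sits at y=+0.006 in both the top and wrist views, which is about 0.8 rad, so the spout is fully out and the carton is upright. Next, descend behind the back face.

Emit:
drive_tool --increments '[{"offset":[0,0,4],"yaw":0},{"offset":[0,0,8],"yaw":0},{"offset":[0,0,12],"yaw":0},{"offset":[0,-1.5,14.8],"yaw":0},{"offset":[0,-3.1,14.8],"yaw":0},{"offset":[0,-3.1,14.8],"yaw":0},{"offset":[0,-3.1,14.8],"yaw":0}]'

```text
t: 13.85
eef_pos: [0.5103, -0.1499, 0.2576]
orientation: [1.0, 0.001, 0.0, -0.0]
wrist_force: [-0.1, -0.8, 0.7]
grip_width: 0.002
finger_force: 0.0
```

Emit:
drive_tool --increments '[{"offset":[0,-1,0],"yaw":0},{"offset":[0,-2.1,0],"yaw":0},{"offset":[0,-2.6,-0.4],"yaw":0},{"offset":[0,-3.1,-0.85],"yaw":0},{"offset":[0,-3.7,-1.2],"yaw":0},{"offset":[0,-4.2,-1.6],"yaw":0},{"offset":[0,-4.8,-1.9],"yaw":0},{"offset":[0,-5.4,-2.15],"yaw":0},{"offset":[0,-6,-2.35],"yaw":0},{"offset":[0,-6.7,-2.55],"yaw":0},{"offset":[0,-7.4,-2.7],"yaw":0},{"offset":[0,-8,-2.8],"yaw":0},{"offset":[0,-8.7,-2.85],"yaw":0},{"offset":[0,-9.4,-2.9],"yaw":0},{"offset":[0,-10.1,-2.85],"yaw":0},{"offset":[0,-10.8,-2.8],"yaw":0},{"offset":[0,-11.4,-2.7],"yaw":0},{"offset":[0,-12.1,-2.55],"yaw":0},{"offset":[0,-12.1,-2.55],"yaw":0}]'

```text
t: 15.43
eef_pos: [0.5098, -0.0285, 0.2828]
orientation: [1.0, 0.001, 0.0, -0.001]
wrist_force: [-2.7, -2.5, 3.2]
grip_width: 0.005
finger_force: 1.9
```

Emit:
drive_tool --increments '[{"offset":[0,-0.7,0.2],"yaw":0},{"offset":[0,-1.3,0.4],"yaw":0},{"offset":[0,-1.9,0.7],"yaw":0},{"offset":[0,-2.5,1],"yaw":0},{"offset":[0,-3.1,1.35],"yaw":0},{"offset":[0,-3.7,1.7],"yaw":0},{"offset":[0,-4.3,2.2],"yaw":0},{"offset":[0,-4.8,2.6],"yaw":0},{"offset":[0,-5.3,3.1],"yaw":0},{"offset":[0,-5.8,3.6],"yaw":0},{"offset":[0,-6.2,4.1],"yaw":0},{"offset":[0,-6.6,4.6],"yaw":0},{"offset":[0,-6.9,5.2],"yaw":0},{"offset":[0,-7.2,5.8],"yaw":0},{"offset":[0,-7.5,6.2],"yaw":0},{"offset":[0,-7.7,6.6],"yaw":0},{"offset":[0,-7.7,6.6],"yaw":0}]'

```text
t: 16.85
eef_pos: [0.51, 0.0478, 0.2163]
orientation: [1.0, 0.0, 0.0, -0.001]
wrist_force: [0.1, 1.2, 4.8]
grip_width: 0.004
finger_force: 2.4
```

```bash
python3 tab.py s4 >/dev/null
```

```text
(no output)
```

View pics/s4.png

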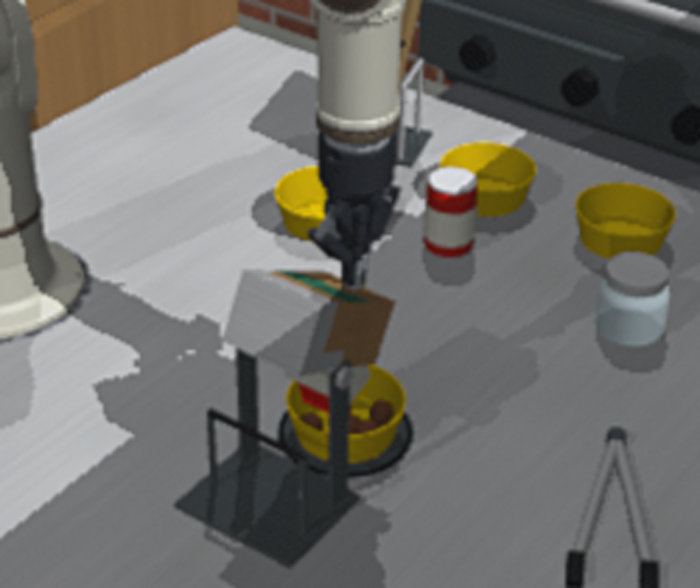

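The carton is nearly at its stop and lumps are in the bowl (crop around (350,418)). I'll push gently to the stop and hold.

Emit:
drive_tool --increments '[{"offset":[0,0,0.3],"yaw":0},{"offset":[0,0,0.5],"yaw":0},{"offset":[0,0,0.5],"yaw":0},{"offset":[0,0,0.5],"yaw":0},{"offset":[0,0,0.5],"yaw":0},{"offset":[0,0,0.5],"yaw":0},{"offset":[0,0,0.5],"yaw":0},{"offset":[0,0,0.5],"yaw":0},{"offset":[0,0,0.5],"yaw":0},{"offset":[0,0,0.5],"yaw":0},{"offset":[0,0,0.5],"yaw":0},{"offset":[0,0,0.5],"yaw":0},{"offset":[0,0,0.5],"yaw":0},{"offset":[0,0,0.5],"yaw":0},{"offset":[0,0,0.5],"yaw":0},{"offset":[0,0,0.5],"yaw":0},{"offset":[0,0,0.5],"yaw":0},{"offset":[0,0,0.5],"yaw":0},{"offset":[0,0,0.5],"yaw":0},{"offset":[0,0,0.5],"yaw":0}]'

```text
t: 18.57
eef_pos: [0.5102, 0.0484, 0.2131]
orientation: [1.0, -0.0, 0.001, -0.001]
wrist_force: [-2.7, 4.8, 11.5]
grip_width: 0.0
finger_force: 6.1
```

Emit:
drive_tool --increments '[{"offset":[0,-1,-3],"yaw":0},{"offset":[0,-3,-7],"yaw":0},{"offset":[0,-5,-11],"yaw":0},{"offset":[0,-8,-15],"yaw":0},{"offset":[0,-12,-18],"yaw":0},{"offset":[0,-16,-20],"yaw":0},{"offset":[0,-20,-20],"yaw":0},{"offset":[0,-24,-20],"yaw":0},{"offset":[0,-25,-20],"yaw":0},{"offset":[0,-25,-20],"yaw":0},{"offset":[0,-25,-20],"yaw":0},{"offset":[0,-25,-20],"yaw":0},{"offset":[0,-25,-20],"yaw":0},{"offset":[0,-25,-20],"yaw":0},{"offset":[0,-25,-20],"yaw":0},{"offset":[0,-25,-20],"yaw":0},{"offset":[0,-25,-20],"yaw":0},{"offset":[0,-25,-20],"yaw":0},{"offset":[0,-25,-20],"yaw":0},{"offset":[0,-25,-20],"yaw":0}]'

```text
t: 20.23
eef_pos: [0.5103, 0.2961, 0.4119]
orientation: [1.0, -0.001, 0.0, -0.0]
wrist_force: [-0.3, 0.6, 0.7]
grip_width: -0.003
finger_force: 0.0
```

Emit:
drive_tool --increments '[{"offset":[0,0,0],"yaw":0},{"offset":[0,0,0],"yaw":0},{"offset":[0,0,0],"yaw":0},{"offset":[0,0,0],"yaw":0},{"offset":[0,0,0],"yaw":0},{"offset":[0,0,0],"yaw":0},{"offset":[0,0,0],"yaw":0},{"offset":[0,0,0],"yaw":0},{"offset":[0,0,0],"yaw":0},{"offset":[0,0,0],"yaw":0},{"offset":[0,0,0],"yaw":0},{"offset":[0,0,0],"yaw":0},{"offset":[0,0,0],"yaw":0},{"offset":[0,0,0],"yaw":0},{"offset":[0,0,0],"yaw":0}]'

```text
t: 21.48
eef_pos: [0.5103, 0.2961, 0.4118]
orientation: [1.0, -0.001, 0.0, 0.0]
wrist_force: [0.4, -0.4, 0.1]
grip_width: -0.003
finger_force: 0.0
```

```bash
python3 tab.py s5|head -4; python3 bowl.py top3
python3 - <<'E'
import cv2,numpy as np
a=cv2.imread("pics/s5.png")[100:500,100:500]; b=cv2.resize(cv2.imread("pics/top3.png")[170:260,240:330],(400,400),interpolation=cv2.INTER_CUBIC)
cv2.imwrite("pics/fin.png",np.hstack([a,b]))
E
```

```text
[0.51027851 0.29611613 0.4118209 ]
[303 167   7   9  44] [306.06818182 171.38636364]
[257 184  19  15 164] [265.98170732 190.7804878 ]
[302 186   8   6  20] [305.8 188.9]
[0.51025979 0.29613768 0.41181488]
[125.02495379 185.91589649] ((0.5613528490066528, 0.5755681991577148), 0.06481019407510757) [0.50133985 0.5128579 ] [0.6252264 0.6402352]
[282.92412451 216.01361868] ((0.5062747001647949, 0.04300516098737717), 0.0621073916554451) [ 0.44868895 -0.01671064] [0.567018   0.08666532]
[121.52482877 244.21746575] ((0.3639043867588043, 0.556664228439331), 0.06470943987369537) [0.3014044  0.49343327] [0.42680165 0.621059  ]
[172.14084507 290.76056338] ((0.2294885814189911, 0.3701378405094147), 0.06411399692296982) [0.16646527 0.3072424 ] [0.29056355 0.43366885]
```

View pics/fin.png

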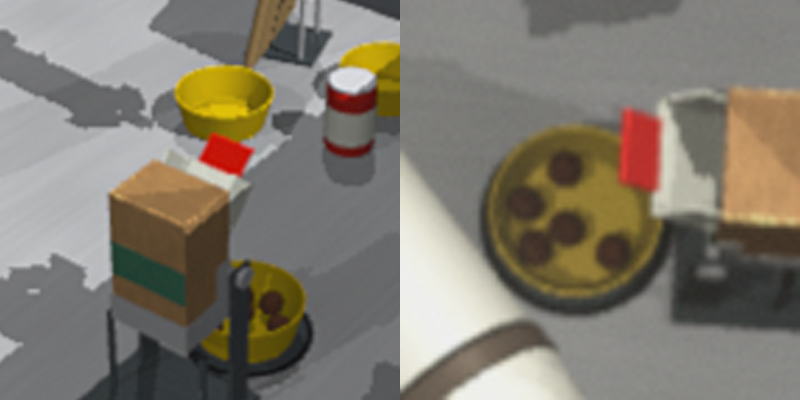

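The final view shows all five lumps in the bowl (right half, around (565,165), (525,203), (568,228), (535,250) and (612,250)). The bowl is on the plate, the carton is upright and the spout is open.

```bash
python3 -c "from bench import job; print(job.hand_in())"
```

```text
the job is handed in; nothing more can be done
None
```

Job handed in: the yellow bowl is on the plate with all five lumps in it, the carton is upright with its spout open, and I saw nothing else moved.

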